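# Take out the waffle, then hold the waffle iron's lid half open

## Robot

A 6-joint arm with a two-finger parallel gripper is mounted at the origin on the work surface. World frame = base frame: x ahead of the robot, y to its left, z up, the work surface at z = 0. Lengths are in mm, angles in rad, forces in N, time in s.
With the tool pointing down it reaches from about 300 to 775 mm from the base axis. Payload 14.6 kg.
Tool frame: the origin (TCP) lies between the finger pads; the fingertips stand manip.tip_reach ahead of it and the grasp point (between the pads) lies 5 mm behind it (manip.tip_reach is the distance from the TCP to the fingertips, in mm); z points along the fingers, y is the line along which they close (so a half turn about z gives the same grasp; the last joint's range is limited). The gripper opens to 94 mm and grips with 3 to 60 N. Pads are 16 mm wide; open, the fingers measure 119 mm over their backs; the gripper's body (75 mm by 177 mm) begins 78 mm behind the grasp point.
Start: joints at [1.093, 0.3, 1.521, -0, 1.321, -0.067], TCP at [219.635, 504.232, 219.446] pointing down, gripper open.
Joint ranges: [-3.03, 3.03], [-0.79, 2.21], [0.23, 2.52], [-1.04, 4.18], [0, 3.07], [-2.55, 2.55]. Speed limits (rad/s): [2.22, 2.22, 2.57, 3.14, 3.14, 3.14].

## Interface

Orientations are given as [roll, pitch, yaw] about the fixed x, y, z axes, in that order (R = Rz(yaw) Ry(pitch) Rx(roll)).
In Python, from cell import manip gives the robot as it stands. The module is installed in compiled form; this text tells all that it offers.
- The arm moves only by the shell command python3 -m creep 'ROWS' [FORCE]. ROWS is JSON, a list of rows, each a list of 3 entries, a list of its own where there are three numbers: the opening, from -1 (shut) to 1 (fully open), then the shift along the tool's x, y, z in cm, then the turn about the tool's z in units of 5 degrees (1.0 is 5 degrees). In form: [[grip, [tx, ty, tz], roll], ...]. A call has 1 to 12 rows; each row is the pose to reach, as a shift and turn from the pose commanded when the call began, along the tool's axes at that moment; what a row does not reach only later rows make up. A row lasts 1/10 s, in which the tool goes at most 50 mm and 8.59 degrees, less where a joint would pass 70% of its speed; a pose out of reach is approached as far as the arm can. A call with a gripper value outside its range is refused whole. The fingers move at their own pace and stop on an object; FORCE is the grip in N (left out, the last holds). Time passes only in rows, so rows that repeat a pose let the fingers close. It gives the time, the measured TCP pose, the force, the opening and the grip force at its end, in the units of the state.
- manip.read_state(): the state, without advancing time (a new reading comes with each control period).
- manip.camera(name): name is "scene" or "top" or "wrist"; returns the picture (384x512x3 uint8, red, green, blue); there is no depth.
- manip.camera_params(name): a dict with "fovy" (degrees; the focal length in pixels is half the picture's height over the tangent of half this angle, whatever the lens; pixels are square), "cx", "cy" (the principal point, pixels), "origin" and "attitude" of the camera in the world. Camera axes: x right, y down, z forward; pixel columns grow to the right and rows downward; lengths in mm; the calibration is good to about 2 mm. A picture is of the moment at which its call begins: read the wrist's pose just before it. camera_params takes no time and is no camera call; for the wrist camera it gives the pose at the moment of the call.
- manip.sign_off(): hands the job in; it is judged then, once.
The state is a dict: "clock": time; "joints": joint angles; "qd": joint speeds; "effort": joint torques, N m; "eef_pos": TCP position; "eef_rot": TCP orientation; "wrist_force": force on the tool from outside, world axes, zero at the start; "moment": the same for the moment, N m; "finger_gap": finger opening in mm; "finger_force": force on a finger pad.
Only numpy, scipy, OpenCV 4.12 (cv2) and the standard library are available. Lean on these libraries where they do the work, as an engineer would, in place of code of your own. Each camera call takes 0.05 s, during which the arm holds its last target. There are 200 camera calls.

## Task

Lift the finished waffle out of the open waffle iron and lay it flat, right side up, in the middle of the wire cooling rack, setting it down rather than dropping it, while the lid stays standing open. Then bring the lid forward and hold it half open at 45 degrees above closed (give or take 6 degrees), never letting it fall shut, so that I can oil both plates: the lid would drop by itself, so finish the job still holding it still with the gripper at that angle. Do not shift or knock over the mill, mug, jars and other things around.

Things in the scene. Friction and masses are not known exactly. Their poses are not given: they have to be found in the camera images.
- iron: Waffle iron, fixed; black base 190 x 190 mm, dark steel lower plate with its face 62 mm above the counter. Origin: centre of its underside, on the counter; x points from its front to its hinge side, y left, z up. Cavity in the plate: 116 (x) x 60 (y) mm, centred at x = -5 mm, y = 0, floor at z = 51 mm; flat plate 65 mm wide on both y sides of it.
- waffle: Golden bar-shaped crisp waffle, stiff, 112 (its x) x 56 (its y) x 26 (z) mm, about 80 g. Origin: centre of its underside. At the start it sits in the cavity, long side along the iron's x, with 15 mm standing above the plate face; 2 mm of play all round.
- rack: Wire cooling rack, 220 (x) x 240 (y) mm, on four short feet, fixed to the counter. Origin: centre below it on the counter; tops of the wires 30 mm up.
- rack_top (a point): Centre of the rack's upper face, 30 mm above the counter; axes as the rack's.
- lid (a joint): Angle of the iron's lid, rad: 0 closed, 1.57 upright, 2.00 leaning back on its stop; 45 degrees = 0.785. Starts between 1.80 and 2.00. Lid about 0.45 kg. Slight hinge friction: left alone it stays or sinks back to its stop when beyond upright, and falls shut from anywhere below about 1.2.
- lid_handle (a point): Middle of the lid's handle: round bar 16 mm thick, 110 mm long (95 mm free between its end struts), parallel to the hinge, 220 mm from the hinge line, 37 mm free between it and the lid's edge. Topmost part, about 300 mm up, when the lid is upright. At lid angle a it is at x = 88 - 220 cos a, z = 82 + 220 sin a mm in the iron's frame. It can turn between finger pads.
- lid_hinge (a point): Middle of the hinge line, which runs along the iron's y at x = 88 mm, z = 82 mm of the iron's frame. The lid shell is 185 mm wide and 38 mm thick: 18 mm to the plate side and 20 mm to the outer side of the plane through hinge and bar.
- mill: Wooden salt mill, 42 mm wide, 85 mm tall; origin at its foot. A bystander.
- mug: White mug, 76 mm wide, 90 mm tall; origin at its foot. A bystander.
- jam: Jam jar, 66 mm wide, 95 mm tall; origin at its foot. A bystander.
- oil: Green glass oil bottle, 60 mm wide, 200 mm tall; origin at its foot. A bystander.
- bowl: White bowl, 100 mm wide, 55 mm tall; origin at its foot. A bystander.
- spatula: Black spatula lying on the counter along its x; origin at its underside. A bystander.
Things that resemble listed ones, but are neither listed nor needed, are in the scene too. Leave any black or green look-alike of the waffle alone.

How it is judged (in metres and radians):
On the way:
1. the waffle lies flat and released in the middle of the rack, the lid still standing open (x of waffle in the frame of rack_top between -0.05 and 0.05 m and y of waffle in the frame of rack_top between -0.05 and 0.05 m and z of waffle in the frame of rack_top between -0.006 and 0.006 m and angle between waffle's own z axis and vertical below 0.12 rad and contact force between waffle and the fingers below 0.05 N and linear speed of waffle below 0.03 m/s and contact force between waffle and rack above 0.2 N and value of joint lid above 1.35 rad), for 0.3 s.
At the end, for the whole second after the job is handed in: The lid is held still by the gripper's fingers at 45 degrees above closed, within 6 degrees (0.681 to 0.890 rad), nothing loose touching it; the waffle lies flat and right side up on the rack's wires, its centre within 50 mm of the rack's centre along both rack axes (x of waffle in the frame of rack_top between -0.05 and 0.05 m and y of waffle in the frame of rack_top between -0.05 and 0.05 m and z of waffle in the frame of rack_top between -0.006 and 0.006 m and angle between waffle's own z axis and vertical below 0.12 rad and contact force between waffle and the fingers below 0.05 N and linear speed of waffle below 0.03 m/s and contact force between waffle and rack above 0.2 N and value of joint lid between 0.6807 and 0.8901 rad and velocity of joint lid between -0.05 and 0.05 rad/s and contact force between lid and the fingers above 0.4 N and contact force between lid and waffle below 0.05 N and contact force between lid and mill below 0.05 N and contact force between lid and mug below 0.05 N and contact force between lid and jam below 0.05 N and contact force between lid and oil below 0.05 N and contact force between lid and bowl below 0.05 N and contact force between lid and spatula below 0.05 N); the arm keeps its last pose, push and grip.
It fails at once if the lid falls shut (value of joint lid below 0.15 rad).
It fails at once if the waffle is dropped or thrown (moves faster than 0.6 m/s outside the fingers) (linear speed of waffle above 0.6 m/s and contact force between waffle and the fingers below 0.05 N).
It fails at once if a bystander is shifted by more than 40 mm or knocked over (distance of any of mill, mug, jam, oil, bowl, spatula from where it was at the start of the episode above 0.04 m or angle between any of mill, mug, jam, oil, bowl, spatula's own z axis and vertical above 0.5 rad).
It also fails if it takes over 64 s, if anything falls off the work surface, if the arm or the gripper's body presses on something with over 40 N, if the wrist force passes 120 N, or if a joint passes its speed limit or range.

## Working session

There is one attempt and no reset: what is moved stays moved. The work goes in short steps, Python scripts to look and compute and a shell command to move; the robot and the scene stay as the last step left them, time stands still between calls to the robot, and variables do not carry over. Pictures are saved under pics/ and viewed, at most 10 in all, crops included, and the job is handed in when it is done.

```bash
mkdir -p pics; python3 - <<'E'
from cell import manip
import cv2
print(manip.read_state(), manip.tip_reach)
for n in("scene","top","wrist"):
    print(n,manip.camera_params(n)); cv2.imwrite(f"pics/{n}0.png",manip.camera(n)[:,:,::-1])
E
```

```text
{'clock': 0.0, 'joints': array([ 1.09340942e+00,  3.00472795e-01,  1.52156920e+00, -2.21310802e-06,
        1.32067896e+00, -6.66015447e-02]), 'qd': array([-0.00019642, -0.00188039,  0.0007827 ,  0.00079981, -0.00165963,
       -0.00126589]), 'effort': array([-1.48707895e-03, -5.31819069e+01, -3.52727044e+01,  7.07728160e-02,
        2.44903058e-02, -1.03759503e-04]), 'eef_pos': array([219.52614384, 504.03159711, 218.89041071]), 'eef_rot': array([-3.14046671e+00, -7.29522034e-05,  2.73080780e+00]), 'wrist_force': array([ 0.12527583, -0.21872503, -0.00990662]), 'moment': array([ 0.07110489, -0.01815011,  0.02986116]), 'finger_force': 0.0, 'finger_gap': 93.84023057950996} 14.0
scene {'fovy': 48.321701875797956, 'cx': 257.5167295788351, 'cy': 188.29989060576392, 'origin': array([1260.2193409, -285.8455074,  987.9334604]), 'attitude': array([-2.42670296, -0.01034935,  1.23393251])}
top {'fovy': 46.85659019040299, 'cx': 248.0671870637428, 'cy': 196.68035848199645, 'origin': array([ 411.06328435,   -1.73890122, 1535.76915432]), 'attitude': array([-3.09280606e+00,  3.01373368e-03, -1.56722241e+00])}
wrist {'fovy': 66.10557912678416, 'cx': 256.10049570149516, 'cy': 192.43803293616136, 'origin': array([151.73419945, 533.51424809, 385.46556052]), 'attitude': array([2.88777760e+00, 2.74922187e-04, 1.16035752e+00])}
```

View pics/scene0.png

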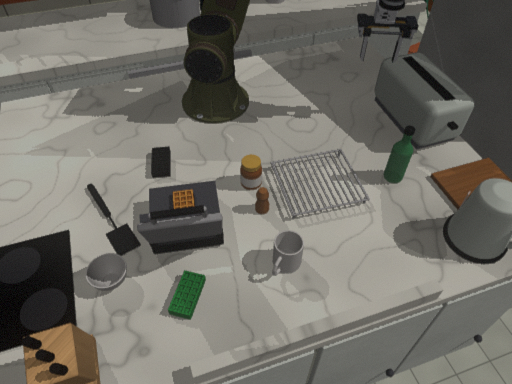

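View pics/top0.png

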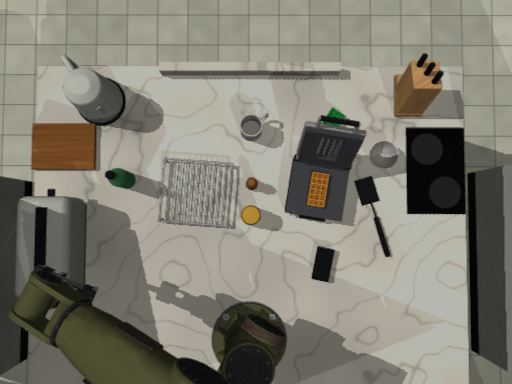

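Scene view: the iron with the waffle is at (183,200), the rack at (318,183), and the mill, jam and mug lie between them. Top view: the waffle is at (318,189), the lid handle at (332,121), and the rack spans about (160-240, 157-227). Both views show the lid leaning away from the robot.

```bash
cat > h.py <<'E'
import numpy as np, cv2
from scipy.spatial.transform import Rotation as R
from cell import manip
def ray(p,uv):
    f=192/np.tan(np.radians(p["fovy"]/2))
    d=np.array([(uv[0]-p["cx"])/f,(uv[1]-p["cy"])/f,1.])
    return np.array(p["origin"]),R.from_euler("xyz",p["attitude"]).apply(d)
def onz(p,uv,z):
    o,d=ray(p,uv); return o+d*(z-o[2])/d[2]
def proj(p,X):
    f=192/np.tan(np.radians(p["fovy"]/2))
    c=R.from_euler("xyz",p["attitude"]).inv().apply(np.array(X)-p["origin"])
    return np.array([p["cx"]+f*c[0]/c[2],p["cy"]+f*c[1]/c[2]])
def tri(p,u,q,v):
    o1,d1=ray(p,u);o2,d2=ray(q,v)
    st=np.linalg.lstsq(np.c_[d1,-d2],o2-o1,rcond=None)[0]
    a,b=o1+st[0]*d1,o2+st[1]*d2
    return (a+b)/2,np.linalg.norm(a-b)
def orange(img,box=None):
    h=cv2.cvtColor(img,cv2.COLOR_RGB2HSV); m=cv2.inRange(h,(8,110,70),(28,255,255))
    if box:
        k=np.zeros_like(m);k[box[1]:box[3],box[0]:box[2]]=255;m&=k
    m=cv2.morphologyEx(m,cv2.MORPH_CLOSE,np.ones((5,5)))
    c=max(cv2.findContours(m,0,2)[0],key=cv2.contourArea)
    return c
E
python3 - <<'E'
from h import *
t=manip.camera_params("top");s=manip.camera_params("scene")
T=cv2.imread("pics/top0.png");S=cv2.imread("pics/scene0.png")
ct=orange(T[:,:,::-1].copy(),(295,165,345,215));cs=orange(S[:,:,::-1].copy(),(165,180,205,215))
for c in(ct,cs):print(cv2.minAreaRect(c),cv2.contourArea(c))
rt,rs=cv2.minAreaRect(ct),cv2.minAreaRect(cs)
print(tri(t,rt[0],s,rs[0]))
print("waffle corners z77",[onz(t,u,77).round(1) for u in cv2.boxPoints(rt)])
print("centre",onz(t,rt[0],77))
a=cv2.resize(T[100:225,270:375],None,fx=4,fy=4,interpolation=cv2.INTER_CUBIC)
b=cv2.resize(T[145:240,150:265],None,fx=3,fy=3,interpolation=cv2.INTER_CUBIC)
c=cv2.resize(S[140:260,130:230],None,fx=3,fy=3,interpolation=cv2.INTER_CUBIC)
o=np.zeros((500,800,3),np.uint8);o[:,:420]=np.clip(a*1.8,0,255);o[:285,430:775]=b
cv2.imwrite("pics/c1.png",o)
d=cv2.resize(S[140:260,130:375],None,fx=3.2,fy=3.2,interpolation=cv2.INTER_CUBIC);cv2.imwrite("pics/c2.png",np.clip(d*1.4,0,255))
E
```

```text
((317.4913024902344, 189.30636596679688), (18.3989200592041, 34.51698303222656), 8.746162414550781) 582.0
((182.67681884765625, 198.59146118164062), (17.669044494628906, 21.092424392700195), 83.6598129272461) 328.5
(array([ 505.6438521 , -223.59302755,   99.60713721]), np.float64(2.339487229177919))
waffle corners z77 [array([ 455.6, -187.2,   77. ]), array([ 568.4, -204.8,   77. ]), array([ 559.4, -264.8,   77. ]), array([ 446.6, -246.9,   77. ])]
centre [ 507.40027195 -225.9167178    77.        ][ WARN:0@0.339] global loadsave.cpp:1063 imwrite_ Unsupported depth image for selected encoder is fallbacked to CV_8U.
```

View pics/c1.png

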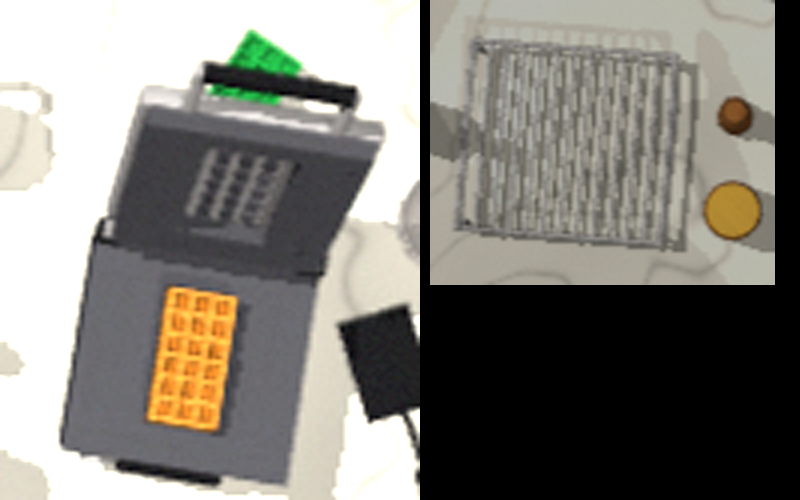

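View pics/c2.png

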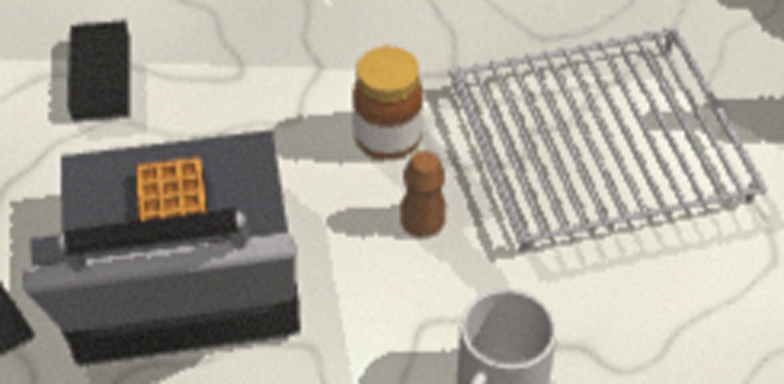

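Crop 1 shows the handle bar ends at top px (320.7,118.7) and (359,123.8), with the rack corners readable. Crop 2 shows the handle ends at scene px (152,214) and (204,209), and the rack corners at about (272,163), (340,151), (367,199) and (294,216).

```bash
python3 - <<'E'
from h import *
t=manip.camera_params("top");s=manip.camera_params("scene")
A=lambda x,y:(270+x/4,100+y/4)
B=lambda x,y:(150+(x-430)/3,145+y/3)
C=lambda x,y:(130+x/3.2,140+y/3.2)
P={"hR":(A(356,95),C(70,238)),"hL":(A(203,75),C(238,222)),
"wNR":(A(217,430),C(137,165)),"wNL":(A(148,423),C(202,158)),
"rNR":(B(670,247),C(455,73)),"rNL":(B(460,230),C(672,35)),"rFL":(B(478,43),C(757,190)),"rFR":(B(680,57),C(525,243)),
"mill":(B(735,115),C(426,165))}
for k,(u,v) in P.items():
    X,e=tri(t,u,s,v);print(k,X.round(1),round(e,1))
for n,pts,z in(("rack",[(670,247),(460,230),(478,43),(680,57)],28),):
    for q in pts: print(n,onz(t,B(*q),z).round(1))
for q in[(455,73),(672,35),(757,190),(525,243)]: print("rackS",onz(s,C(*q),28).round(1))
print("jam",onz(t,B(733,210),95).round(),"mill",onz(t,B(735,115),85).round())
for q in[(63,447),(288,483),(100,225),(322,275)]: print("plate",onz(t,A(*q),62).round(1))
E
```

```text
hR [ 681.8 -309.8  284. ] 6.4
hL [ 697.9 -202.8  276. ] 5.5
wNR [ 448.2 -245.9   73.5] 5.3
wNL [ 454.  -189.6   68.3] 5.4
rNR [383.   72.2  21.1] 16.7
rNL [399.9 307.9  15.2] 6.8
rFL [613.8 288.1  20.2] 4.7
rFR [599.7  59.7  19.5] 12.0
mill [527.9  -5.9  71.3] 6.2
rack [380.2  64.1  28. ]
rack [398.6 302.2  28. ]
rack [611.7 284.4  28. ]
rack [596.4  53.9  28. ]
rackS [392.   77.5  28. ]
rackS [412.1 303.4  28. ]
rackS [619.7 285.8  28. ]
rackS [607.4  62.3  28. ]
jam [422.  -7.  95.] mill [526.  -9.  85.]
plate [ 433.3 -122.5   62. ]
plate [ 404.1 -309.1   62. ]
plate [ 618.9 -153.5   62. ]
plate [ 577.5 -338.6   62. ]
```

```bash
cat >> h.py <<'E'
def go(x,y,z,psi):
    s=manip.read_state();r=R.from_euler("xyz",s["eef_rot"])
    d=r.inv().apply(np.array([x,y,z])-s["eef_pos"])/10
    dp=(psi-s["eef_rot"][2]+np.pi)%(2*np.pi)-np.pi
    print("shift cm",d.round(2),"roll",round(-np.degrees(dp)/5,2),"gap",s["finger_gap"],"clock",s["clock"])
E
python3 -c "
from h import *
go(507.4,-226,210,2.985)"
```

```text
shift cm [-55.54 -55.44   0.95] roll -2.91 gap 93.79295785010959 clock 0.15
```

```bash
python3 -m creep '[[1,[-27,-27,0],-2.9],[1,[-55.5,-55.4,0.5],-2.9],[1,[-55.5,-55.4,0.5],-2.9],[1,[-55.5,-55.4,0.5],-2.9],[1,[-55.5,-55.4,0.5],-2.9],[1,[-55.5,-55.4,0.5],-2.9],[1,[-55.5,-55.4,0.5],-2.9],[1,[-55.5,-55.4,0.5],-2.9],[1,[-55.5,-55.4,0.5],-2.9],[1,[-55.5,-55.4,0.5],-2.9],[1,[-55.5,-55.4,0.5],-2.9],[1,[-55.5,-55.4,0.5],-2.9]]' 20; python3 -c "
from h import *
go(507.4,-226,210,2.985)"
```

```text
clock: 1.35
eef_pos: [439.6, -55.5, 215.8]
eef_rot: [3.142, 0.0, 2.984]
wrist_force: [1.7, 0.0, 0.3]
finger_gap: 94.2
finger_force: 0.0
shift cm [ -9.37 -15.77   0.58] roll -0.02 gap 94.20818576090576 clock 1.35
```

```bash
python3 -m creep '[[1,[-9.4,-15.8,0.5],0],[1,[-9.4,-15.8,0.5],0],[1,[-9.4,-15.8,0.5],0],[1,[-9.4,-15.8,0.5],0],[1,[-9.4,-15.8,0.5],0],[1,[-9.4,-15.8,0.5],0],[1,[-9.4,-15.8,0.5],0]]'; python3 - <<'E'
from h import *
go(507.4,-226,210,2.985)
p=manip.camera_params("wrist");W=manip.camera("wrist");cv2.imwrite("pics/w1.png",W[:,:,::-1])
c=orange(W);r=cv2.minAreaRect(c);print(r,cv2.contourArea(c))
q=cv2.boxPoints(r);X=[onz(p,u,77) for u in q];print(np.round(X,1),np.mean(X,0))
t=manip.camera_params("top")
# two-view height: near-edge corners top view vs wrist
ct=cv2.boxPoints(cv2.minAreaRect(orange(cv2.imread("pics/top0.png")[:,:,::-1].copy(),(295,165,345,215))))
for u in q:
    b=min((tri(p,u,t,v) for v in ct),key=lambda e:np.hypot(*(e[0]-onz(p,u,77))[:2]));print(b)
E
```

```text
clock: 2.05
eef_pos: [507.2, -223.3, 210.7]
eef_rot: [3.141, -0.0, 2.985]
wrist_force: [-0.1, 0.1, 0.2]
finger_gap: 93.8
finger_force: 0.0
shift cm [-0.06 -0.27  0.07] roll -0.01 gap 93.78603274612023 clock 2.05
((252.49996948242188, 185.99996948242188), (105.99998474121094, 56.99999237060547), 90.0) 5746.0
[[ 445.6 -245.7   77. ]
 [ 454.5 -189.4   77. ]
 [ 567.6 -204.8   77. ]
 [ 557.8 -266.5   77. ]] [ 506.35852342 -226.61383355   77.        ]
(array([ 445.56746705, -243.85315579,   94.42798233]), np.float64(1.2878845855143422))
(array([ 455.63815178, -188.5961375 ,   65.14491869]), np.float64(0.6940372131517947))
(array([ 568.58743234, -204.9393805 ,   74.8835719 ]), np.float64(0.3466325870191095))
(array([ 559.90322104, -266.63629103,   71.69235237]), np.float64(1.716588006711331))
```

View pics/w1.png

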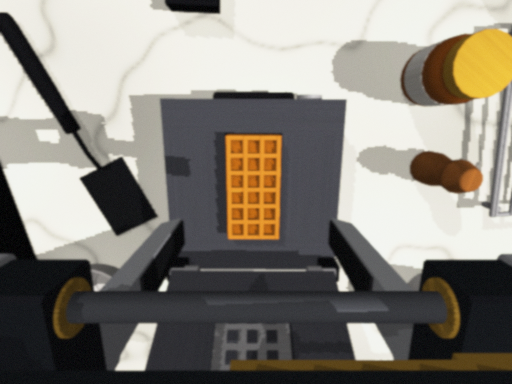

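Wrist view: the waffle is at (252,186), square to the fingers, and its two-view height averages 76.5 mm (text 77).

```bash
python3 -m creep '[[1,[0,0,5],0],[1,[0,0,9],0],[1,[0,0,10.5],0],[1,[0,0,10.5],0],[1,[0,0,10.5],0],[1,[0,0,10.5],0]]'; python3 -c "
from h import *
go(507,-226.3,79.5,2.985)"
```

```text
clock: 2.7
eef_pos: [508.1, -224.1, 107.4]
eef_rot: [-3.141, 0.002, 2.984]
wrist_force: [-0.4, -0.2, 0.7]
finger_gap: 94.0
finger_force: 0.0
shift cm [ 0.08 -0.23  2.79] roll -0.01 gap 93.96641611661653 clock 2.7
```

```bash
python3 -m creep '[[1,[0,-0.2,1.5],0],[1,[0,-0.2,2.7],0],[1,[0,-0.2,2.7],0],[1,[0,-0.2,2.7],0],[-1,[0,-0.2,2.7],0],[-1,[0,-0.2,2.7],0],[-1,[0,-0.2,2.7],0],[-1,[0,-0.2,2.7],0],[-1,[0,-0.2,2.7],0]]' 20
```

```text
clock: 3.6
eef_pos: [507.2, -226.1, 78.8]
eef_rot: [-3.142, 0.0, 2.984]
wrist_force: [-0.1, -0.2, 0.0]
finger_gap: 57.2
finger_force: 0.0
```

```bash
python3 -m creep '[[-1,[0,0,0],0],[-1,[0,0,0],0],[-1,[0,0,0],0],[-1,[0,0,-1],0],[-1,[0,0,-2],0],[-1,[0,0,-3],0],[-1,[0,0,-3],0]]' 20; python3 -c "
from h import *
W=manip.camera('wrist');r=cv2.minAreaRect(orange(W));print(r)
go(501,178,215,3.0)"
```

```text
clock: 4.3
eef_pos: [507.8, -226.5, 110.7]
eef_rot: [-3.141, 0.003, 2.984]
wrist_force: [0.8, -0.5, -1.0]
finger_gap: 56.0
finger_force: 20.0
((256.5, 218.0), (146.0, 99.0), 90.0)
shift cm [  6.97  39.82 -10.56] roll -0.19 gap 55.85861463260432 clock 4.35
```

```bash
python3 -m creep '[[-1,[0,0,-3],0],[-1,[0,0,-6],0],[-1,[0,0,-9],0],[-1,[0.5,1,-10.5],0],[-1,[1,4,-10.5],-0.3],[-1,[2,8,-10.5],-0.8],[-1,[3,12,-10.5],-0.8],[-1,[4,16,-10.5],-0.8],[-1,[4,20,-10.5],-0.8],[-1,[5,24,-10.5],-0.8],[-1,[6,28,-10.5],-0.8],[-1,[6.5,31,-10.5],-0.8]]'; python3 -c "
from h import *
go(501,178,215,3.054)"
```

```text
clock: 5.55
eef_pos: [490.3, 92.8, 212.9]
eef_rot: [-3.142, -0.001, 3.055]
wrist_force: [-0.1, 0.1, -1.1]
finger_gap: 56.2
finger_force: 20.0
shift cm [-0.33  8.58 -0.21] roll 0.01 gap 56.20614175768689 clock 5.55
```

```bash
python3 -m creep '[[-1,[-0.2,3,0],0],[-1,[-0.3,6,0],0],[-1,[-0.3,8.3,0],0],[-1,[-0.3,8.5,0],0],[-1,[-0.3,8.5,0],0],[-1,[-0.3,8.5,0],0],[-1,[-0.3,8.5,0],0]]'; python3 -c "
from h import *
go(501,178,80,3.054)
W=manip.camera('wrist');T=manip.camera('top')
o=np.zeros((384,800,3),np.uint8);o[:,:512]=W;o[:378,520:796]=cv2.resize(T[140:266,150:242],None,fx=3,fy=3)
cv2.imwrite('pics/w2.png',o[:,:,::-1])"
```

```text
clock: 6.25
eef_pos: [502.0, 173.9, 213.6]
eef_rot: [-3.141, -0.0, 3.053]
wrist_force: [0.1, 0.4, -1.1]
finger_gap: 55.8
finger_force: 20.0
shift cm [ 0.13  0.41 13.36] roll -0.02 gap 55.82684849788222 clock 6.25
```

View pics/w2.png

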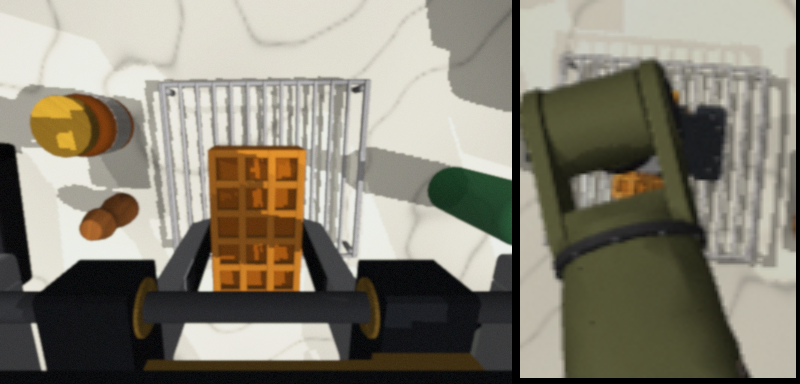

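Wrist view: the waffle is held level, and the rack's near corners are at (155,82) and (368,81) with the side rails visible.

```bash
python3 - <<'E'
from h import *
p=manip.camera_params("wrist");t=manip.camera_params("top")
B=lambda x,y:(150+(x-430)/3,145+y/3)
for n,u,v in(("NR",(155,82),B(670,247)),("NL",(368,81),B(460,230))):
    print(n,onz(p,u,28).round(1),tri(p,u,t,v))
print("rail pts",onz(p,(355,250),28).round(1),onz(p,(172,255),28).round(1))
E
```

```text
NR [381.8  71.1  28. ] (array([379.55171252,  64.98619958,   8.63880883]), np.float64(0.6050593755875792))
NL [401.9 309.6  28. ] (array([401.55568293, 297.01525274,  59.18487048]), np.float64(5.856168992108673))
rail pts [608.  294.1  28. ] [593.9  56.1  28. ]
```

```bash
python3 -m creep '[[-1,[0,0.3,4],0],[-1,[0,0.3,8],0],[-1,[0,0.3,11.5],0],[-1,[0,0.3,13.5],0],[-1,[0,0.3,14.2],0],[-1,[0,0.3,14.2],0],[-1,[0,0.3,14.2],0],[-1,[0,0.3,14.2],0]]'; python3 -c "
from h import *
go(501.5,181,58,3.054)"
```

```text
clock: 7.15
eef_pos: [503.0, 177.8, 73.0]
eef_rot: [3.141, 0.002, 3.054]
wrist_force: [-0.1, 0.2, -0.3]
finger_gap: 56.1
finger_force: 20.0
shift cm [0.18 0.3  1.5 ] roll -0.0 gap 56.14359726069886 clock 7.15
```

```bash
python3 -m creep '[[-1,[0.1,0.3,0.6],0],[-1,[0.1,0.3,1],0],[-1,[0.1,0.3,1.2],0],[-1,[0.1,0.3,1.3],0],[-1,[0.1,0.3,1.3],0],[-1,[0.1,0.3,1.3],0]]'
```

```text
clock: 7.75
eef_pos: [501.7, 180.7, 58.8]
eef_rot: [-3.142, 0.0, 3.054]
wrist_force: [-0.0, -0.5, -1.1]
finger_gap: 55.9
finger_force: 20.0
```

```bash
python3 -m creep '[[-1,[0,0,0.1],0],[-1,[0,0,0.1],0],[-1,[0,0,0.2],0],[-1,[0,0,0.2],0],[-1,[0,0,0.2],0]]'
```

```text
clock: 8.25
eef_pos: [501.7, 180.7, 57.7]
eef_rot: [3.142, 0.0, 3.054]
wrist_force: [-5.9, -1.4, 12.7]
finger_gap: 55.8
finger_force: 20.0
```

Contact with the rack came at TCP z 57.7, matching the expected 57.8. Next: ease off and open.

```bash
python3 -m creep '[[-1,[0,0,-0.1],0],[-1,[0,0,-0.1],0],[0.3,[0,0,-0.1],0],[0.4,[0,0,-0.1],0],[0.6,[0,0,-0.1],0],[0.8,[0,0,-0.1],0],[0.8,[0,0,-0.1],0],[0.8,[0,0,-0.1],0],[0.8,[0,0,-0.1],0],[0.8,[0,0,-0.1],0]]'
```

```text
clock: 9.25
eef_pos: [501.6, 180.7, 57.7]
eef_rot: [3.142, 0.0, 3.054]
wrist_force: [0.4, -0.1, -1.3]
finger_gap: 84.7
finger_force: 0.0
```

```bash
python3 -m creep '[[0.8,[0,0,-2],0],[0.8,[0,0,-5],0],[0.8,[0,0,-9],0],[0.8,[0,0,-14],0],[0.8,[0,0,-19],0],[0.8,[0,0,-24],0],[0.8,[0,0,-28],0],[0.8,[0,0,-30],0],[0.8,[0,0,-30],0],[0.8,[0,0,-30],0],[0.8,[0,0,-30],0]]'; python3 - <<'E'
from h import *
p=manip.camera_params("wrist");W=manip.camera("wrist");cv2.imwrite("pics/w3.png",W[:,:,::-1])
c=orange(W,(180,60,340,330));r=cv2.minAreaRect(c);print(r)
X=[onz(p,u,56).round(1) for u in cv2.boxPoints(r)];print(X,np.mean(X,0))
print(manip.read_state()["joints"].round(2))
go(600,-100,365,1.414)
E
```

```text
clock: 10.35
eef_pos: [501.3, 180.7, 356.1]
eef_rot: [-3.141, -0.002, 3.054]
wrist_force: [-0.1, -0.1, -0.5]
finger_gap: 84.5
finger_force: 0.0
((256.5, 163.0), (70.0, 35.0), 90.0)
[array([442.9, 159.6,  56. ]), array([447.6, 213.5,  56. ]), array([559.7, 205.4,  56. ]), array([554.6, 148.1,  56. ])] [501.2  181.65  56.  ]
[ 0.28  0.2   1.34 -0.    1.61 -1.21]
shift cm [-12.29 -27.09  -0.88] roll 18.79 gap 84.67675009350452 clock 10.4
```

View pics/w3.png

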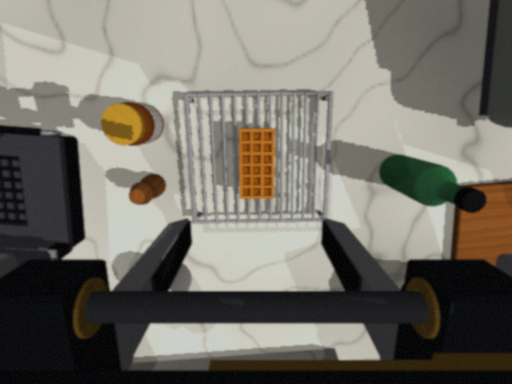

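Wrist view: the waffle (256,163) lies flat in the middle of the rack, released. Now to the lid.

```bash
python3 -c "
from h import *
go(660,-190,366,1.414)"
```

```text
shift cm [-19.05 -35.53  -0.99] roll 18.79 gap 84.67675009350452 clock 10.4
```

```bash
python3 -m creep '[[0.3,[-2,-4,-1],1.6],[0.3,[-4,-8,-1],3.2],[0.3,[-6,-11,-1],4.9],[0.3,[-7.5,-14,-1],6.6],[0.3,[-9,-17,-1],8.3],[0.3,[-10.5,-20,-1],10],[0.3,[-12,-23,-1],11.7],[0.3,[-14,-26,-1],13.4],[0.3,[-15.5,-29,-1],15.1],[0.3,[-17,-32,-1],16.8],[0.3,[-19,-35.5,-1],18.5],[0.3,[-19,-35.5,-1],18.8]]'; python3 - <<'E'
from h import *
p=manip.camera_params("wrist");W=manip.camera("wrist");cv2.imwrite("pics/w4.png",W[:,:,::-1])
s=manip.read_state();print(s["eef_pos"],s["eef_rot"],s["joints"].round(2),[ proj(p,X).round(0) for X in((682,-310,280),(698,-203,280))])
E
```

```text
clock: 11.6
eef_pos: [660.3, -193.7, 363.9]
eef_rot: [-3.137, -0.0, 1.404]
wrist_force: [0.3, 0.3, -0.7]
finger_gap: 61.3
finger_force: 0.0
[ 659.99591818 -191.56992004  364.70217373] [-3.13775669e+00 -6.19569977e-04  1.40742717e+00] [-0.34  0.6   0.76 -0.    1.78 -0.17] [array([299., 311.]), array([301., 205.])]
```

View pics/w4.png

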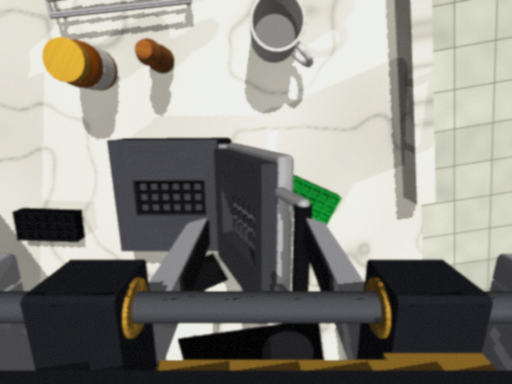

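Wrist view: the bar's left end is at about (301,207), exactly where the measured point projects (301,205), so the lid is at about 2.0 rad and the bar centre at (690,-256,282).

```bash
python3 -c "
from h import *
go(690,-256,330,1.414)"
```

```text
shift cm [-5.87  4.02  3.45] roll -0.08 gap 61.08830522780671 clock 11.65
```

```bash
python3 -m creep '[[0,[-3,2,1],0],[0,[-5.8,4,2],0],[0,[-5.8,4,3.4],0],[0,[-5.8,4,3.4],0],[0,[-5.8,4,3.4],0],[0,[-5.8,4,3.4],0],[0,[-5.8,4,3.4],0]]'; python3 - <<'E'
from h import *
go(690,-256,280,1.414)
p=manip.camera_params("wrist");W=manip.camera("wrist");cv2.imwrite("pics/w5.png",W[:,:,::-1])
print([ proj(p,X).round(0) for X in((682,-310,280),(698,-203,280))],manip.read_state()["joints"].round(2))
E
```

```text
clock: 12.35
eef_pos: [690.1, -252.4, 335.3]
eef_rot: [3.14, 0.0, 1.414]
wrist_force: [-0.9, -0.4, -0.0]
finger_gap: 46.8
finger_force: 0.0
shift cm [-0.35  0.04  5.53] roll 0.0 gap 46.80750698259425 clock 12.35
[array([258., 277.]), array([258., 148.])] [-0.4   0.75  0.6   0.    1.79 -0.24]
```

View pics/w5.png

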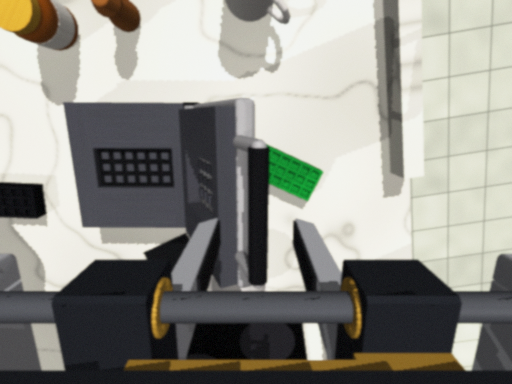

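The bar is at columns 249-268, centred between the fingers (~257). Descending to grip.

```bash
python3 -m creep '[[0,[-0.3,0,2],0],[0,[-0.3,0,4],0],[0,[-0.3,0,5.3],0],[0,[-0.3,0,5.3],0],[0,[-0.3,0,5.3],0],[-1,[-0.3,0,5.3],0],[-1,[-0.3,0,5.3],0],[-1,[-0.3,0,5.3],0],[-1,[-0.3,0,5.3],0],[-1,[-0.3,0,5.3],0],[-1,[-0.3,0,5.3],0],[-1,[-0.3,0,5.3],0]]' 15; python3 -c "
from h import *
s=manip.read_state();print(s['moment'])"
```

```text
clock: 13.6
eef_pos: [689.8, -256.1, 280.9]
eef_rot: [3.141, 0.0, 1.413]
wrist_force: [2.7, -0.4, 1.5]
finger_gap: 15.2
finger_force: 15.0
[-0.13746329 -0.30400827  0.02739159]
```

```bash
python3 -m creep '[[-1,[0,-1,-0.4],0],[-1,[0,-2,-0.8],0],[-1,[0,-3.1,-1.1],0],[-1,[0,-4.2,-1.4],0],[-1,[0,-5.2,-1.6],0],[-1,[0,-6.3,-1.8],0],[-1,[0,-7.4,-1.9],0],[-1,[0,-8.5,-2],0],[-1,[0,-9.6,-2],0],[-1,[0,-10.7,-1.9],0],[-1,[0,-11.8,-1.8],0],[-1,[0,-12.9,-1.7],0]]' 15; python3 -c "
from h import *
s=manip.read_state();d=R.from_euler('z',9,degrees=True).apply(s['eef_pos']-[512.3,-226.7,0]);print(d, np.degrees(np.arctan2(d[2]-82,88-d[0])),np.hypot(d[2]-82,88-d[0]))
print(s['joints'].round(2))"
```

```text
clock: 14.8
eef_pos: [561.9, -235.4, 297.7]
eef_rot: [3.141, -0.001, 1.413]
wrist_force: [2.0, 0.8, -2.0]
finger_gap: 15.6
finger_force: 15.0
[ 50.32271003  -0.86460611 297.67897819] 80.09090442279434 218.9451981966808
[-0.46  0.39  1.22  0.    1.53 -0.3 ]
```

```bash
python3 -m creep '[[-1,[0,-1.1,0.2],0],[-1,[0,-2.1,0.5],0],[-1,[0,-3.2,0.8],0],[-1,[0,-4.2,1.2],0],[-1,[0,-5.2,1.6],0],[-1,[0,-6.2,2.1],0],[-1,[0,-7.2,2.6],0],[-1,[0,-8.1,3.2],0],[-1,[0,-9,3.8],0],[-1,[0,-9.9,4.4],0],[-1,[0,-10.8,5.1],0],[-1,[0,-11.8,6.1],0]]' 15; python3 -m creep '[[-1,[0,0,0],0],[-1,[0,0,0],0],[-1,[0,0,0],0],[-1,[0,0,0],0],[-1,[0,0,0],0]]'; python3 - <<'E'
from h import *
s=manip.read_state();d=R.from_euler('z',9,degrees=True).apply(s['eef_pos']-[512.3,-226.7,0]);print(d, np.arctan2(d[2]-82,88-d[0]),np.hypot(d[2]-82,88-d[0]))
o=np.zeros((560,760,3),np.uint8);S=manip.camera("scene");W=manip.camera("wrist")
o[:]=cv2.resize(S[120:260,130:320],None,fx=4,fy=4,interpolation=cv2.INTER_CUBIC)
o[:192,:256]=cv2.resize(W,(256,192))
cv2.imwrite("pics/f.png",o[:,:,::-1])
E
```

```text
clock: 16.0
eef_pos: [445.4, -216.9, 236.5]
eef_rot: [3.141, -0.001, 1.413]
wrist_force: [-1.0, 2.5, 0.2]
finger_gap: 15.6
finger_force: 15.0
clock: 16.5
eef_pos: [445.9, -217.1, 237.0]
eef_rot: [-3.141, -0.0, 1.413]
wrist_force: [-2.1, 4.9, 0.2]
finger_gap: 15.5
finger_force: 15.0
[-67.09670652  -0.87115505 237.02975917] 0.7851822922639196 219.29253202612648
```

View pics/f.png

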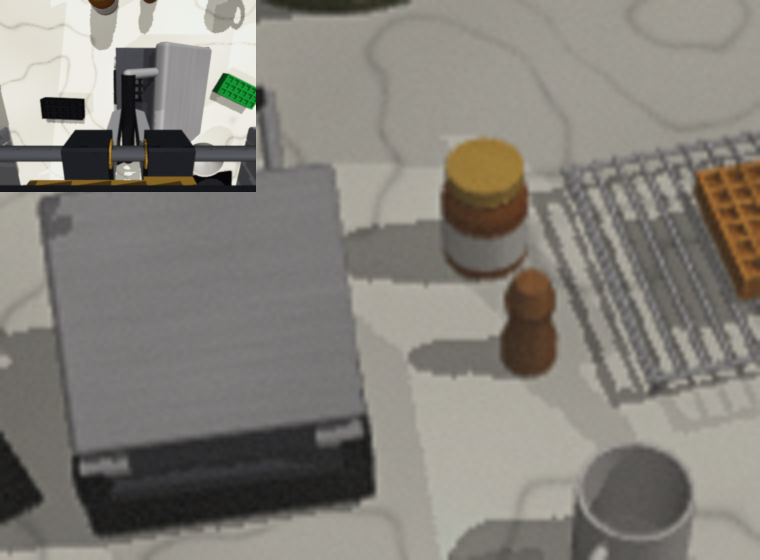

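The final view shows the lid half open with its bar between the fingers. The waffle is still flat on the rack and the neighbours stand untouched. From the arm pose the lid is at 0.785 rad.

```bash
python3 -c "
from h import *
s=manip.read_state();print(s['finger_force'],abs(s['qd']).max());print(manip.sign_off())"
```

```text
14.999208748340607 0.0012312941208747418
the job is handed in; nothing more can be done
None
```

The waffle is lying flat in the middle of the cooling rack, the gripper is holding the lid still at about 45° (0.785 rad, worked out from the arm pose), nothing around was knocked or shifted in the last picture, and the job is handed in at about 16.6 s; no verdict came back.

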